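Open the latched desk locker

TASK

Open the small white locker on the desk: press the red thumb lever on top of its door down until the brass latch bar has risen over the lip of the catch, keep it there while you swing the door clear of the catch, then swing the door wide open and let go so that the bar drops again. The catch's height is set differently each time, so feel for it: press gently, and neither force the bar up against the catch's guard nor drag it against the lip. Raise the bar only by its lever, and leave the small things in and around the locker where they are.

Things in the scene. Friction and masses are not known exactly. Their poses are not given: they have to be found in the camera images.
- locker: White box 120 deep (x) x 280 wide (y) x 115 high, fixed to the desk. Origin at the centre of its underside; own x from the open front (x = -60) to the back, y to the left seen from the front, z up. A wooden door, 14 thick, 250 wide, top edge 110 high, stands before the front; hinge at the left (+y) front corner.
- hinge (a point): Point on the door's upright hinge axis, 160 above the desk, at (-67, 130, 160) in the locker's frame. Its axes are the door's: y points from the door's free edge to the hinge (the door reaches 254 to -y of it), x through the door from front to back, z up.
- door (a joint): Door angle: 0 shut, grows as the free edge swings out to the front (clockwise seen from above), stop at 1.7. Stiff hinge (about 0.12 N m friction), stays where it is left.
- pivot (a point): Middle of the latch's horizontal axle on the door, 175 to -y of the hinge, 160 above the desk. Its axes are the latch's, which are the door's when the latch is at 0.
- knob (a point): Grip point on an upright steel stem, 14 in diameter, 36 tall, on the red thumb plate (34 across the door x 36 along it): 24 above the plate's top, 12 below the stem's top; 80 from the pivot towards the hinge, 12 above the pivot, 95 from the hinge. z is the stem's axis. Pinch it across the door, one finger before and one behind: all is free above the locker's roof. A pinch may slip a few mm.
- latch (a joint): Rocker angle: 0 with the bar down on its rest, grows as the thumb lever goes down and the bar rises, to 0.32 at most. Some 3 to 6 N down on the knob hold the bar up (differs between starts); let go, it falls back. The bar must be raised by 0.06 to 0.25 to pass over the lip, depending on the height of the catch; about 0.02 to 0.04 more and it meets the guard, felt as a sharp rise of force.
- latch_bar: Brass bar 12 thick x 20 high on the other side of the rocker, reaching 123 from the pivot away from the hinge, past the door's free edge into the catch, 95 from the pivot. Origin at the pivot. The robot must not touch it, and more than 8 N between it and the catch is too much.
- tin: Small dark tin 83 x 59 x 22 lying in the locker. Origin at the centre of its underside. Leave alone.
- clip_jar: Glass jar 70 x 70 x 64 with wooden lid, standing in the locker. Origin at the centre of its underside. Leave alone.
- ink: Square dark blue ink bottle 34 x 34 x 56, on the desk left of the door's swing. Origin at the centre of its underside. Leave alone.
- glue: White and orange glue stick 26 in diameter, 97 tall, on the desk right of the locker. Origin at the centre of its underside. Leave alone.
- catch_rail (a point): Top of the dark upright rail, 160 high, at the locker's right front corner. On it sits the catch, a steel slot for the bar whose height is set anew each time and is not given: a lip 8 thick before the bar with 5 play (the door can move 0.02 before they meet), a guard above. The bar is past the lip once the door is open by 0.11.

How it is judged:
On the way, in this order (a step that is already met when the one before it is completed fails the run):
1. the bar is raised with the lever while the door is still shut (value of joint latch above 0.04 rad and value of joint door below 0.05 rad), for 0.1 s.
2. the door is swung wide open (value of joint door above 1.15 rad), for 0.1 s.
At the end, for the whole second after the job is handed in: The door stands open by more than 1.15 rad (66 degrees) and at rest, and the lever is let go, with the latch bar dropped (latch angle below 0.03) (value of joint door above 1.15 rad and velocity of joint door below 0.05 rad/s and value of joint latch below 0.03 rad); the robot touches nothing.
It fails at once if the latch bar is pressed with more than 8 N (forced against the guard, dragged against the lip, dropped on the lip) (contact force between latch_bar and anything else above 8 N).
It fails at once if the robot touches the latch bar itself (contact force between any of the fingers, the arm and latch_bar above 1 N).
It fails at once if a thing in or near the locker is moved by more than 15 mm (distance of any of tin, clip_jar, ink, glue from where it was at the start of the episode above 0.015 m).
It also fails if it takes over 72 s, if anything falls off the work surface, if the arm or the gripper's body presses on something with over 40 N, if the wrist force passes 120 N, or if a joint passes its speed limit or range.

ROBOT

A 6-joint arm with a two-finger parallel gripper is mounted at the origin on a cart in front of the work surface, level with it; the furniture and walls round the work are solid. World frame = base frame: x ahead of the robot, y to its left, z up, the work surface at z = 0. Lengths are in m, angles in rad, forces in N, time in s.
With the tool pointing down it reaches from about 0.225 to 0.875 m from the base axis. Payload 3.4 kg.
Tool frame: the origin (TCP) lies on the centre line of the jaws, within the pads' length; the fingertips stand 17 mm ahead of it and the grasp point (between the pads) lies 2 mm behind it (nose_length is the distance from the TCP to the fingertips, in m); z points along the fingers, y is the line along which they close (so a half turn about z gives the same grasp; the last joint's range is limited). The gripper opens to 85 mm and grips with 20 to 120 N. Pads are 22 mm wide; open, the fingers measure 114 mm over their backs; the gripper's body (76 mm by 85 mm) begins 54 mm behind the grasp point. The pads swing forward as they close: fully open they stand 13 mm farther back than shut.
Start: joints at [-1.324, 0.276, 1.505, -0, 1.361, -0.121], TCP at [0.207, -0.537, 0.248] pointing down, gripper open.
Joint ranges: [-2.89, 2.89], [-0.75, 2.08], [0.22, 2.7], [-1.18, 4.32], [0.11, 2.71], [-2.7, 2.7]. Speed limits (rad/s): [2.57, 2.57, 3.14, 3.14, 3.14, 3.14].

INTERFACE

Orientations are given as a unit quaternion [w, x, y, z].
In Python, from rig import get_state, get_image, sign_off, find_in, place_of, nose_length gives the robot as it stands.
- The arm moves only by the tool apply_moves, never from a script. Its argument "deltas" is one flat list of numbers, 5 for each row, row after row: the finger opening in mm, from 0 to 85.4, then the shift along the tool's x, y, z in mm, then the turn about the tool's z in degrees. A call has 1 to 12 rows; each row is the pose to reach, as a shift and turn from the pose commanded when the call began, along the tool's axes at that moment; what a row does not reach only later rows make up. A row lasts 1/12 s, in which the tool goes at most 41.7 mm and 7.16 degrees, less where a joint would pass 70% of its speed; a pose out of reach is approached as far as the arm can. A call with a gripper value outside its range is refused whole. The fingers move at their own pace and stop on an object; "squeeze" is the grip in N (left out, the last holds). Time passes only in rows, so rows that repeat a pose let the fingers close. It gives the time, the measured TCP pose, the force, the opening and the grip force at its end, in the units of the state.
- get_state(): the state, without advancing time (a new reading comes with each control period).
- get_image(name): name is "scene" or "top"; returns a dict with "frame" (480x640x3 uint8, red, green, blue), "K" (3x3 intrinsics, pixels), "position" and "orientation" of the camera in the world. Camera axes: x right, y down, z forward; pixel columns grow to the right and rows downward; lengths in m; the calibration is good to about 2 mm. A picture is of the moment at which its call begins. There is no depth.
- sign_off(): hands the job in; it is judged then, once.
Trained networks look in a picture, given as the dict that the camera call returned (one of the last four; its "shot" number tells which), for a name from the list of things; names that differ only in an ending like _2 or _b are one class to them, and where a whole thing is asked for, a point or a joint stands for the part that bears it (a point fixed in the world has none). Each returns a list of dicts, best first, with "score" (0 to 1); they miss things now and then, are a little off and sometimes report something else, mostly with a low value. They report only what shows in the picture. A call takes as long as a camera call.
- find_in(query, picture): "point" ([column, row] in pixels, amid what is visible of it).
- place_of(query, picture): "point" ([column, row] in pixels: a listed point, or the origin of a listed thing).
The state is a dict: "clock": time; "qpos": joint angles; "qd": joint speeds; "effort": joint torques, N m; "position": TCP position; "ee_rot": TCP orientation; "contact_force": force on the tool from outside, world axes, zero at the start; "moment": the same for the moment, N m; "width": finger opening in m; "gripper_force": force on a finger pad.
Only numpy, scipy, OpenCV 4.12 (cv2) and the standard library are available. Lean on these libraries where they do the work, as an engineer would, in place of code of your own. Each camera call takes 0.05 s, during which the arm holds its last target. There are 200 camera calls.

## Working session

There is one attempt and no reset: what is moved stays moved. The work goes in short steps, Python scripts to look and compute and a tool call to move; the robot and the scene stay as the last step left them, time stands still between calls to the robot, and variables do not carry over. Pictures are saved under pics/ and viewed, at most 10 in all, crops included, and the job is handed in when it is done.

Besides the shell and the picture viewer there is one more tool, called after "Call:" as name(argument=value, ...) on one line, values as JSON. apply_moves: Moves the arm, as the interface text tells. Its arguments: {"type":"object","properties":{"deltas":{"type":"array"},"squeeze":{"type":"number"}},"required":["deltas"]}

```bash
mkdir -p pics; cat > h.py <<'E'
import numpy as np, cv2
from scipy.spatial.transform import Rotation as R
from rig import *
def rot(q): return R.from_quat([q[1],q[2],q[3],q[0]]).as_matrix()
def ray(p,px):
    d=rot(p["orientation"])@np.linalg.inv(p["K"])@np.array([px[0],px[1],1.]); return np.array(p["position"]),d
def atz(p,px,z):
    o,d=ray(p,px); return o+d*(z-o[2])/d[2]
def tri(a,b):
    A=[];B=[]
    for o,d in (a,b):
        d=d/np.linalg.norm(d);P=np.eye(3)-np.outer(d,d);A.append(P);B.append(P@o)
    return np.linalg.lstsq(np.vstack(A),np.hstack(B),rcond=None)[0]
def proj(p,X):
    c=p["K"]@(rot(p["orientation"]).T@(np.array(X)-p["position"])); return c[:2]/c[2]
E
python3 - <<'E'
from h import *
s=get_image("scene");t=get_image("top")
for n,p in(("scene",s),("top",t)):
    cv2.imwrite(f"pics/{n}0.png",p["frame"][:,:,::-1]); print(n,np.round(p["position"],3))
for q in["locker","hinge","pivot","knob","catch_rail","ink","glue"]:
    a=place_of(q,s);b=place_of(q,t)
    print(q,[(np.round(x["point"],1).tolist(),round(x["score"],2)) for x in a[:2]],[(np.round(x["point"],1).tolist(),round(x["score"],2)) for x in b[:2]])
    if a and b: print("   tri",np.round(tri(ray(s,a[0]["point"]),ray(t,b[0]["point"])),4))
st=get_state();print(st)
E
```

```text
scene [ 0.751 -0.46   0.849]
top [ 0.424 -0.051  1.152]
locker [([339.5, 295.9], 0.63), ([299.5, 264.4], 0.23)] [([335.9, 219.9], 0.77)]
   tri [ 0.5992 -0.0681  0.0049]
hinge [] [([275.8, 248.2], 0.58)]
pivot [([301.2, 264.6], 0.95)] [([366.7, 238.1], 0.89), ([322.4, 240.0], 0.59)]
   tri [ 0.5425 -0.1204  0.1614]
knob [([314.6, 222.7], 0.8)] [([324.5, 240.5], 0.87)]
   tri [ 0.5339 -0.0433  0.1795]
catch_rail [] [([414.2, 212.3], 0.77)]
ink [([301.8, 178.0], 0.71)] [([231.6, 319.6], 0.82)]
   tri [ 0.3886  0.1679 -0.0038]
glue [([285.4, 383.5], 0.77)] [([430.2, 223.8], 0.47)]
   tri [ 0.5863 -0.2703  0.0178]
{'clock': 0.8, 'qpos': array([-1.32399674e+00,  2.75858289e-01,  1.50489806e+00, -2.32725692e-05,
        1.36072532e+00, -1.21007476e-01]), 'qd': array([ 0.00089279,  0.00112824,  0.00145642, -0.00086154,  0.00105112,
       -0.00046863]), 'effort': array([-7.84274380e-04, -4.16598344e+01, -2.46083772e+01, -4.14223314e-04,
       -1.54364452e-04,  2.39305024e-05]), 'position': array([ 0.20674069, -0.53656673,  0.2483526 ]), 'ee_rot': array([ 5.60977621e-05,  9.83136906e-01,  1.82871047e-01, -7.87016811e-06]), 'contact_force': array([ 0.30211233, -1.01111764,  0.78081785]), 'moment': array([-0.03896995,  0.0490424 ,  0.00299657]), 'gripper_force': 0.0, 'width': 0.08551516695569075}
```

View pics/top0.png

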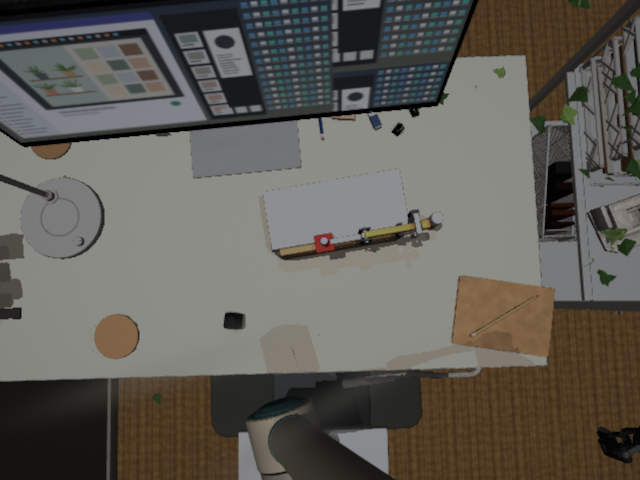

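View pics/scene0.png

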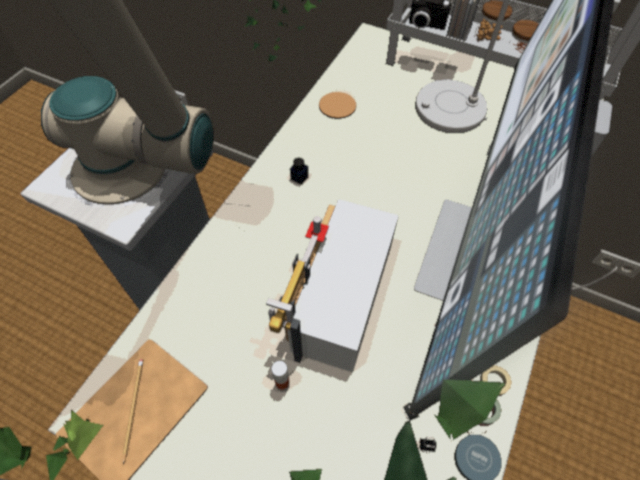

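```bash
python3 - <<'E'
from h import *
s=get_image("scene");t=get_image("top")
h=place_of("hinge",t)[0]["point"];print("hinge",atz(t,h,.16))
c=place_of("catch_rail",t)[0]["point"];print("rail",atz(t,c,.16))
for q,z in(("pivot",.16),("knob",.172)):
  for p in(s,t):print(q,atz(p,place_of(q,p)[0]["point"],z).round(4))
E
```

```text
hinge [0.5227054 0.0491726 0.16     ]
rail [ 0.58791514 -0.21924444  0.16      ]
pivot [ 0.5471 -0.1105  0.16  ]
pivot [ 0.5474 -0.1228  0.16  ]
knob [ 0.5381 -0.039   0.172 ]
knob [ 0.5365 -0.0412  0.172 ]
```

```bash
python3 - <<'E'
from h import *
print(nose_length if not callable(nose_length) else nose_length())
t=get_image("top");s=get_image("scene")
f=t["frame"].astype(int)
crop=f[150:275,240:450]
# roof: brightish grey-blue vs desk greenish-white
print(f[210,330],f[240,230],f[300,330],f[255,290])
m=((f[:,:,2]-f[:,:,0])>0)&(f.min(2)>90); m=m.astype(np.uint8); m[:150]=0;m[275:]=0;m[:,:245]=0;m[:,445:]=0
m=cv2.morphologyEx(m,cv2.MORPH_OPEN,np.ones((7,7)))
n,l,st,c=cv2.connectedComponentsWithStats(m); print(st)
k=1+np.argmax(st[1:,4]); pts=np.argwhere(l==k)[:,::-1].astype(np.float32)
hull=cv2.convexHull(pts); b=cv2.boxPoints(cv2.minAreaRect(hull)); print(b.round(1))
print(np.array([atz(t,p,.115) for p in b]).round(4))
big=cv2.resize(t["frame"][190:290,250:450][:,:,::-1],None,fx=4,fy=4,interpolation=cv2.INTER_CUBIC)
b2=cv2.resize(s["frame"][190:340,250:400][:,:,::-1],(400,400),interpolation=cv2.INTER_CUBIC)
cv2.imwrite("pics/z1.png",np.hstack([big[:,:,:][:, :800]]));cv2.imwrite("pics/z2.png",b2)
E
```

```text
0.017
[141 142 146] [140 142 135] [140 141 135] [40 32 22]
[[     0      0    640    480 298254]
 [   245    150     55     22   1078]
 [   264    170    143     79   7783]
 [   433    213     10      9     85]]
[[262.  191.4]
 [399.4 168. ]
 [409.9 230. ]
 [272.6 253.4]]
[[ 0.6454  0.0808  0.115 ]
 [ 0.6849 -0.1972  0.115 ]
 [ 0.5582 -0.2129  0.115 ]
 [ 0.5195  0.0618  0.115 ]]
```

View pics/z1.png

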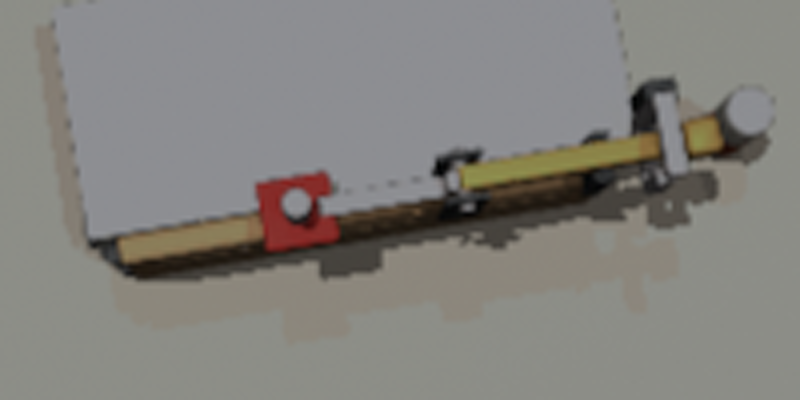

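Call:
apply_moves(deltas=[50,30,-21.5,0,-5,50,60,-43,0,-10,50,90,-64.5,0,-16,50,120,-86,0,-22,50,150,-107.5,0,-28,50,180,-129,0,-34,50,210,-150.5,0,-40,50,240,-172,0,-46,50,270,-193.5,0,-52,50,300,-215,0,-58,50,330,-236.5,0,-64,50,360,-258,0,-70], squeeze=25)

```text
clock: 2.3
position: [0.4506, -0.1647, 0.2486]
ee_rot: [0.0, 0.699, 0.716, 0.0]
contact_force: [-0.6, 0.5, -0.2]
width: 0.0501
gripper_force: 0.0
```

```bash
cat >> h.py <<'E'
def go(P,yaw):
    "tool-frame delta (mm,deg) to world P with tool-x yaw (rad), from measured pose"
    s=get_state();M=rot(s["ee_rot"]);d=M.T@(np.array(P)-s["position"])*1000
    y=np.arctan2(M[1,0],M[0,0]);print("pos",s["position"].round(4),"yaw",np.degrees(y).round(2),"tilt",M[:,2].round(4),"F",s["contact_force"].round(2),"w",round(s["width"],4),"t",s["clock"])
    print("delta",d.round(1),"turn",-np.degrees(yaw-y).round(2))
E
python3 -c "
from h import *
go([.5345,-.0415,.23],np.pi/2+.14)"
```

```text
pos [ 0.4506 -0.1647  0.2486] yaw 91.37 tilt [ 6.e-04 -5.e-04 -1.e+00] F [-0.61  0.48 -0.24] w 0.0501 t 2.3
delta [121.2  86.8  18.6] turn -6.65
```

Call:
apply_moves(deltas=[40,30,22,4,-2,40,60,43,8,-4,40,90,65,13,-6,40,121,87,18,-6.7,40,121,87,18,-6.7,40,121,87,18,-6.7])

```text
clock: 2.8
position: [0.5351, -0.0421, 0.2297]
ee_rot: [-0.0, 0.656, 0.755, -0.0]
contact_force: [-0.4, -0.5, 0.2]
width: 0.0398
gripper_force: 0.0
```

```bash
python3 - <<'E'
from h import *
go([.5345,-.0415,.172],np.pi/2+.14)
s=get_image("scene");t=get_image("top")
for p in (s,t):
  r=place_of("knob",p)
  if r: print(r[0]["score"],np.round(r[0]["point"],1),atz(p,r[0]["point"],.172).round(4))
b=cv2.resize(s["frame"][130:330,220:420][:,:,::-1],(600,600),interpolation=cv2.INTER_CUBIC)
cv2.imwrite("pics/z3.png",b)
E
```

```text
pos [ 0.5351 -0.0421  0.2297] yaw 97.99 tilt [-0.001 -0.    -1.   ] F [-0.39 -0.51  0.18] w 0.0398 t 2.8
delta [ 0.7 -0.5 57.7] turn -0.03
0.85 [319.6 221.9] [ 0.5374 -0.034   0.172 ]
```

View pics/z3.png

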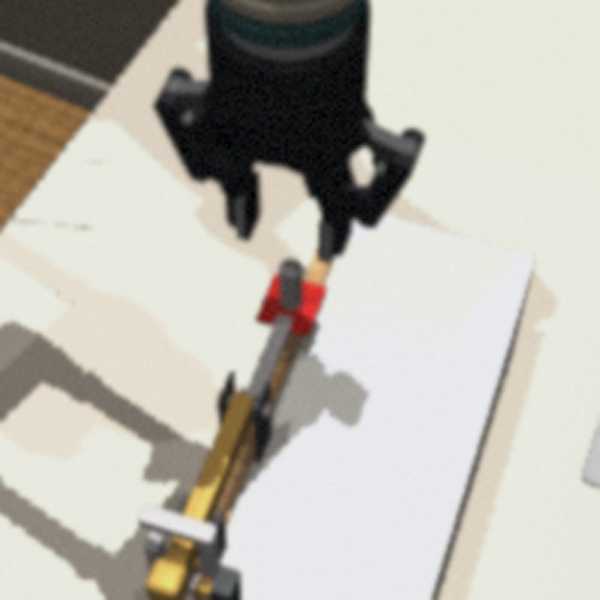

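```bash
python3 - <<'E'
from h import *
s=get_image("scene")
print(proj(s,[.5351,-.0421,.213]))
print("stem top",proj(s,[.5345,-.0415,.184]),"base",proj(s,[.5345,-.0415,.148]))
print(atz(s,[316.9,218.5],.184),atz(s,[316,231],.148))
E
```

```text
[316.1549269  210.62714491]
stem top [316.0720389  220.43631351] base [316.16126204 232.28734997]
[ 0.53392712 -0.03727442  0.184     ] [ 0.53300829 -0.03919507  0.148     ]
```

Call:
apply_moves(deltas=[40,1,-0.5,15,0,40,2,-1,30,0,40,2,-1,45,0,36,2,-1,57.5,0,30,2,-1,57.5,0,30,2,-1,57.5,0])

```text
clock: 3.55
position: [0.5328, -0.0428, 0.1727]
ee_rot: [-0.0, 0.658, 0.753, -0.0]
contact_force: [0.6, -0.8, -0.4]
width: 0.0298
gripper_force: 0.0
```

Call:
apply_moves(deltas=[24,0,0,0,0,21,0,0,0,0,18,0,0,0,0,17,0,0,0,0,16,0,0,0,0,16,0,0,0,0])

```text
clock: 4.05
position: [0.534, -0.042, 0.1733]
ee_rot: [0.001, 0.658, 0.753, 0.0]
contact_force: [1.8, -0.0, 1.0]
width: 0.0163
gripper_force: 0.5
```

Call:
apply_moves(deltas=[16,0,0.7,0,0,15,0,0.7,0,0,14,0,0.7,0,0,13,0,0.7,0,0], squeeze=25)

```text
clock: 4.38
position: [0.5344, -0.0418, 0.173]
ee_rot: [0.0, 0.658, 0.753, 0.0]
contact_force: [1.3, 0.6, 0.9]
width: 0.0131
gripper_force: 16.2
```

Call:
apply_moves(deltas=[8,0,0,0,0,8,0,0,0,0,8,0,0,0,0], squeeze=40)

```text
clock: 4.63
position: [0.5344, -0.0418, 0.173]
ee_rot: [0.0, 0.658, 0.753, 0.0]
contact_force: [1.8, 1.5, 2.6]
width: 0.0128
gripper_force: 39.0
```

Call:
apply_moves(deltas=[8,0,0,0.5,0,8,0,0,1,0,8,0,0,1.5,0,8,0,0,2,0,8,0,0,2,0])

```text
clock: 5.05
position: [0.5344, -0.0417, 0.1716]
ee_rot: [0.001, 0.658, 0.753, 0.0]
contact_force: [0.5, 2.4, 7.1]
width: 0.0126
gripper_force: 39.5
```

```bash
python3 -c "
from h import *
for i in range(1): go([.5345,-.0415,.173],np.pi/2+.14)"
```

```text
pos [ 0.5344 -0.0417  0.1716] yaw 97.78 tilt [ 0.0014  0.     -1.    ] F [0.5  2.38 7.15] w 0.0126 t 5.05
delta [ 0.2  0.1 -1.4] turn -0.24
```

Call:
apply_moves(deltas=[8,0.3,0,0.5,0,8,0.5,0,1,0,8,0.8,0,1.5,0,8,0.8,0,2,0,8,0.8,0,2,0])

```text
clock: 5.47
position: [0.5344, -0.0414, 0.17]
ee_rot: [0.001, 0.657, 0.754, 0.0]
contact_force: [0.4, -0.4, 7.5]
width: 0.0125
gripper_force: 39.8
```

Call:
apply_moves(deltas=[8,0,0,0.3,0,8,0,0,0.6,0,8,0,0,1,0,8,0,0,1.3,0,8,0,0,1.6,0,8,0,0,1.6,0])

```text
clock: 5.97
position: [0.5343, -0.0411, 0.1684]
ee_rot: [0.001, 0.657, 0.753, 0.0]
contact_force: [-0.3, 1.8, 9.1]
width: 0.0124
gripper_force: 39.9
```

Call:
apply_moves(deltas=[8,0,0,0.3,0,8,0,0,0.6,0,8,0,0,0.8,0,8,0,0,0.8,0])

```text
clock: 6.3
position: [0.5343, -0.041, 0.1675]
ee_rot: [0.001, 0.658, 0.753, 0.0]
contact_force: [0.4, 2.0, 8.3]
width: 0.0122
gripper_force: 39.9
```

Call:
apply_moves(deltas=[8,0,0,0.3,0,8,0,0,0.6,0,8,0,0,0.8,0,8,0,0,0.8,0])

```text
clock: 6.63
position: [0.5343, -0.041, 0.1669]
ee_rot: [0.001, 0.657, 0.753, 0.0]
contact_force: [-0.3, 2.5, 9.8]
width: 0.0126
gripper_force: 39.9
```

Call:
apply_moves(deltas=[8,0,0,0.3,0,8,0,0,0.6,0,8,0,0,0.8,0,8,0,0,0.8,0])

```text
clock: 6.97
position: [0.5343, -0.0408, 0.166]
ee_rot: [0.001, 0.658, 0.753, 0.001]
contact_force: [0.4, 2.4, 8.9]
width: 0.0125
gripper_force: 40.0
```

Call:
apply_moves(deltas=[8,0.2,0,0.3,0,8,0.2,0,0.6,0,8,0.2,0,0.8,0,8,0.2,0,0.8,0])

```text
clock: 7.3
position: [0.5343, -0.0407, 0.1651]
ee_rot: [0.001, 0.657, 0.753, 0.0]
contact_force: [0.4, 2.8, 8.3]
width: 0.0124
gripper_force: 40.0
```

```bash
python3 - <<'E'
from h import *
f=[]
for i in range(6):
  s=get_image("scene");f.append(get_state()["contact_force"])
print(np.array(f).round(1).tolist(),get_state()["position"])
b=s["frame"][190:310,230:350][:,:,::-1]
o=cv2.imread("pics/scene0.png")[190:310,230:350]
cv2.imwrite("pics/z4.png",cv2.resize(np.hstack([o,b]),(800,400),interpolation=cv2.INTER_CUBIC))
E
```

```text
[[-0.7, 1.2, 7.9], [-0.2, 1.7, 8.4], [0.4, 2.5, 7.9], [0.2, 2.1, 8.6], [-0.2, 1.1, 8.3], [-0.4, 1.9, 8.7]] [ 0.53428418 -0.04064948  0.16510628]
```

View pics/z4.png

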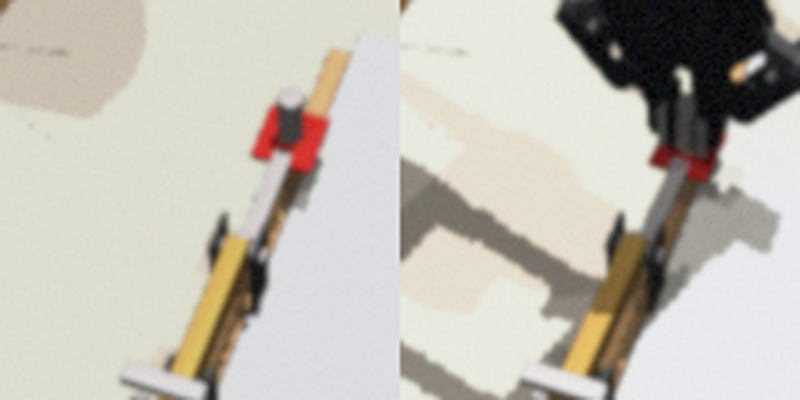

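```bash
cat > av.py <<'E'
from h import *
f=[]
for i in range(4): get_image("top");f.append(get_state()["contact_force"])
print(np.mean(f,0).round(2),get_state()["position"].round(5),get_state()["clock"])
E
echo
```

Call:
apply_moves(deltas=[8,0,0,0.3,0,8,0,0,0.6,0,8,0,0,0.8,0,8,0,0,0.8,0])

```text
clock: 7.93
position: [0.5343, -0.0406, 0.1645]
ee_rot: [0.001, 0.657, 0.753, 0.0]
contact_force: [-1.0, 3.0, 8.9]
width: 0.0126
gripper_force: 40.0
```

```bash
python3 av.py
```

```text
[-0.61  1.96  9.92] [ 0.53427 -0.04064  0.16451] 8.1333
```

Call:
apply_moves(deltas=[8,0,0,0.3,0,8,0,0,0.6,0,8,0,0,0.8,0,8,0,0,0.8,0])

```text
clock: 8.47
position: [0.5342, -0.0405, 0.1636]
ee_rot: [0.001, 0.657, 0.753, 0.001]
contact_force: [-0.8, 2.5, 8.3]
width: 0.0126
gripper_force: 40.1
```

```bash
python3 av.py
```

```text
[0.27 2.58 8.54] [ 0.53427 -0.04054  0.1636 ] 8.6667
```

Call:
apply_moves(deltas=[8,0,0,0.3,0,8,0,0,0.6,0,8,0,0,0.8,0,8,0,0,0.8,0])

```text
clock: 9.0
position: [0.5342, -0.0404, 0.1627]
ee_rot: [0.0, 0.658, 0.753, 0.001]
contact_force: [0.0, 2.4, 8.3]
width: 0.0126
gripper_force: 40.1
```

```bash
python3 av.py
```

```text
[-0.13  2.47  8.16] [ 0.53424 -0.0404   0.16267] 9.2
```

Call:
apply_moves(deltas=[8,0,0,0.3,0,8,0,0,0.6,0,8,0,0,0.8,0,8,0,0,0.8,0])

```text
clock: 9.53
position: [0.5342, -0.0404, 0.162]
ee_rot: [0.0, 0.657, 0.753, 0.001]
contact_force: [-0.4, 3.0, 8.7]
width: 0.0126
gripper_force: 40.1
```

```bash
python3 av.py
```

```text
[-0.12  2.75  9.26] [ 0.53425 -0.04042  0.16208] 9.7333
```

Call:
apply_moves(deltas=[8,0,0,0.2,0,8,0,0,0.4,0,8,0,0,0.6,0,8,0,0,0.6,0])

```text
clock: 10.07
position: [0.5342, -0.0403, 0.1613]
ee_rot: [0.0, 0.658, 0.753, 0.001]
contact_force: [0.5, 2.8, 8.4]
width: 0.0128
gripper_force: 40.2
```

```bash
python3 av.py
```

```text
[0.08 2.78 8.28] [ 0.53425 -0.04033  0.16131] 10.2667
```

Call:
apply_moves(deltas=[8,0,0,0.2,0,8,0,0,0.4,0,8,0,0,0.6,0,8,0,0,0.6,0])

```text
clock: 10.6
position: [0.5342, -0.0403, 0.1609]
ee_rot: [0.0, 0.658, 0.753, 0.001]
contact_force: [-0.9, 3.4, 8.8]
width: 0.0128
gripper_force: 40.2
```

```bash
python3 av.py
```

```text
[-0.71  3.22  9.58] [ 0.53423 -0.04033  0.16087] 10.8
```

Call:
apply_moves(deltas=[8,0.3,0,0.2,0,8,0.5,0,0.4,0,8,0.5,0,0.6,0,8,0.5,0,0.6,0])

```text
clock: 11.13
position: [0.5342, -0.0402, 0.1601]
ee_rot: [0.001, 0.657, 0.753, 0.0]
contact_force: [0.5, 2.8, 8.5]
width: 0.0123
gripper_force: 40.3
```

```bash
python3 av.py
```

```text
[-0.14  1.88  7.94] [ 0.5342  -0.04024  0.1601 ] 11.3333
```

Call:
apply_moves(deltas=[8,0,0,0.2,0,8,0,0,0.4,0,8,0,0,0.6,0,8,0,0,0.6,0])

```text
clock: 11.67
position: [0.5342, -0.0402, 0.1596]
ee_rot: [0.001, 0.657, 0.753, 0.0]
contact_force: [-0.1, 1.3, 9.8]
width: 0.0126
gripper_force: 40.3
```

```bash
python3 av.py
```

```text
[-0.38  1.81  9.18] [ 0.53421 -0.04027  0.15966] 11.8667
```

Call:
apply_moves(deltas=[8,0,0,0.2,0,8,0,0,0.4,0,8,0,0,0.6,0,8,0,0,0.6,0])

```text
clock: 12.2
position: [0.5342, -0.0402, 0.1589]
ee_rot: [0.001, 0.657, 0.753, 0.0]
contact_force: [0.3, 1.5, 8.2]
width: 0.0126
gripper_force: 40.3
```

```bash
python3 av.py
```

```text
[0.07 1.58 8.29] [ 0.53421 -0.04016  0.15889] 12.4
```

Call:
apply_moves(deltas=[8,0,0,0.2,0,8,0,0,0.4,0,8,0,0,0.6,0,8,0,0,0.6,0])

```text
clock: 12.73
position: [0.5342, -0.0402, 0.1584]
ee_rot: [0.001, 0.657, 0.753, 0.0]
contact_force: [-1.0, 3.0, 9.8]
width: 0.0126
gripper_force: 40.3
```

```bash
python3 av.py
```

```text
[-0.25  2.08  9.45] [ 0.53421 -0.04019  0.15846] 12.9333
```

Call:
apply_moves(deltas=[8,0,0,0.2,0,8,0,0,0.4,0,8,0,0,0.6,0,8,0,0,0.6,0])

```text
clock: 13.27
position: [0.5342, -0.0401, 0.1577]
ee_rot: [0.001, 0.657, 0.753, 0.0]
contact_force: [-0.0, 2.9, 7.4]
width: 0.013
gripper_force: 40.4
```

```bash
python3 av.py
```

```text
[0.18 1.82 8.31] [ 0.53421 -0.04012  0.1577 ] 13.4667
```

Call:
apply_moves(deltas=[8,0,0,0.2,0,8,0,0,0.4,0,8,0,0,0.6,0,8,0,0,0.6,0])

```text
clock: 13.8
position: [0.5342, -0.0402, 0.1572]
ee_rot: [0.001, 0.657, 0.753, 0.0]
contact_force: [-0.4, 2.0, 9.7]
width: 0.0126
gripper_force: 40.4
```

```bash
python3 av.py; python3 - <<'E'
from h import *
s=get_image("scene")
b=s["frame"][190:310,230:350][:,:,::-1]
o=cv2.imread("pics/scene0.png")[190:310,230:350]
cv2.imwrite("pics/z5.png",cv2.resize(np.hstack([o,b])[20:],(800,333),interpolation=cv2.INTER_CUBIC))
E
```

```text
[-0.86  2.41  8.95] [ 0.53421 -0.04016  0.15724] 14.0
```

View pics/z5.png

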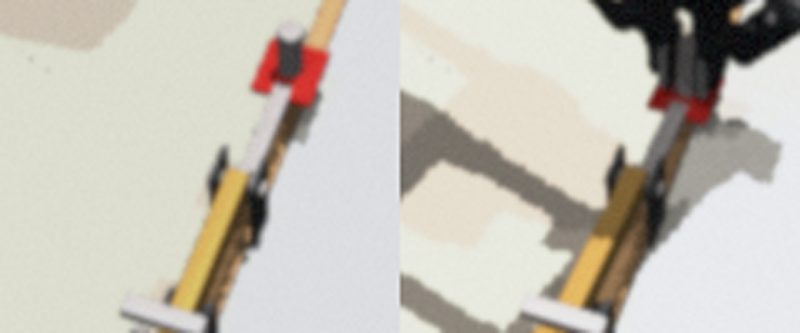

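```bash
cat > tip.py <<'E'
from h import *
s=get_image("scene"); now=s["frame"][:,:,::-1]; o=cv2.imread("pics/scene0.png")
hg=np.array([.5212,.0526,.16]);u=np.array([np.sin(.14),-np.cos(.14),0])
def pt(r,th): return hg+u*(.175+r*np.cos(th))+np.array([0,0,r*np.sin(th)])
for th in(0,.05,.1,.15,.2,.25): print(th,"tip",proj(s,pt(.123,th)).round(1),"r60",proj(s,pt(.06,th)).round(1))
def tip(im):
    h=cv2.cvtColor(im,cv2.COLOR_BGR2HSV);m=((h[:,:,0]>10)&(h[:,:,0]<32)&(h[:,:,1]>110)).astype(np.uint8)
    m[:309]=0;m[345:]=0;m[:,:255]=0;m[:,300:]=0
    n,l,st,c=cv2.connectedComponentsWithStats(m);k=1+np.argmax(st[1:,4]);return st[k],c[k].round(1)
print(tip(o),tip(now))
t=get_image("top")
a=np.hstack([o[290:350,240:320],now[290:350,240:320]])
cv2.imwrite("pics/tip.png",cv2.resize(a,None,fx=5,fy=5,interpolation=cv2.INTER_CUBIC))
E
python3 tip.py
```

```text
0 tip [272.6 333. ] r60 [287.4 297.4]
0.05 tip [272.3 331.4] r60 [287.3 296.6]
0.1 tip [272.1 329.5] r60 [287.3 295.6]
0.15 tip [272.  327.5] r60 [287.3 294.5]
0.2 tip [271.9 325.2] r60 [287.3 293.4]
0.25 tip [271.9 322.8] r60 [287.3 292.2]
(array([270, 309,  16,  23, 230], dtype=int32), array([277.2, 320.3])) (array([267, 309,  16,  17, 198], dtype=int32), array([274. , 316.2]))
```

View pics/tip.png

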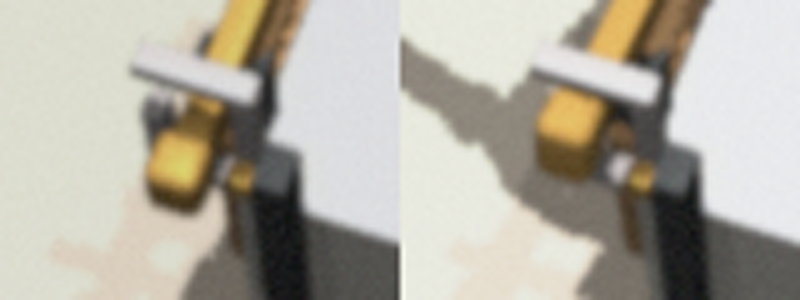

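Call:
apply_moves(deltas=[8,0,0,0.2,0,8,0,0,0.4,0,8,0,0,0.6,0,8,0,0,0.6,0])

```text
clock: 14.48
position: [0.5342, -0.0401, 0.1565]
ee_rot: [0.001, 0.657, 0.753, 0.0]
contact_force: [0.0, 2.4, 7.8]
width: 0.0126
gripper_force: 40.4
```

```bash
python3 av.py
```

```text
[0.28 2.25 8.16] [ 0.53419 -0.04008  0.15647] 14.6833
```

Call:
apply_moves(deltas=[8,0,0,0.2,0,8,0,0,0.4,0,8,0,0,0.6,0,8,0,0,0.6,0])

```text
clock: 15.02
position: [0.5342, -0.0401, 0.156]
ee_rot: [0.001, 0.657, 0.753, 0.0]
contact_force: [0.7, 2.7, 9.2]
width: 0.0129
gripper_force: 40.5
```

```bash
python3 av.py
```

```text
[-0.1   2.34  8.93] [ 0.5342  -0.04013  0.15605] 15.2167
```

Call:
apply_moves(deltas=[8,0,0,0.2,0,8,0,0,0.4,0,8,0,0,0.6,0,8,0,0,0.6,0])

```text
clock: 15.55
position: [0.5342, -0.0401, 0.1556]
ee_rot: [0.001, 0.657, 0.754, 0.0]
contact_force: [-1.3, 2.3, 10.0]
width: 0.0132
gripper_force: 40.6
```

```bash
python3 av.py
```

```text
[-0.61  2.38 10.42] [ 0.53421 -0.04012  0.15563] 15.75
```

Call:
apply_moves(deltas=[8,0,0,0.2,0,8,0,0,0.4,0,8,0,0,0.6,0,8,0,0,0.6,0])

```text
clock: 16.08
position: [0.5342, -0.0401, 0.1554]
ee_rot: [0.001, 0.657, 0.753, 0.001]
contact_force: [-2.1, 2.5, 12.4]
width: 0.0128
gripper_force: 40.8
```

```bash
python3 av.py
```

```text
[-0.92  2.77 12.63] [ 0.53421 -0.04006  0.15539] 16.2833
```

Call:
apply_moves(deltas=[8,0,0,-0.3,0,8,0,0,-0.6,0,8,0,0,-0.9,0,8,0,0,-1.2,0,8,0,0,-1.2,0])

```text
clock: 16.7
position: [0.5342, -0.0401, 0.1557]
ee_rot: [0.0, 0.658, 0.753, 0.001]
contact_force: [0.2, 2.2, 6.5]
width: 0.013
gripper_force: 40.4
```

```bash
python3 av.py
```

```text
[0.48 2.03 7.32] [ 0.53418 -0.04003  0.15573] 16.9
```

Call:
apply_moves(deltas=[8,0,0,-0.3,0,8,0,0,-0.6,0,8,0,0,-0.6,0])

```text
clock: 17.15
position: [0.5342, -0.04, 0.1561]
ee_rot: [0.0, 0.658, 0.753, 0.001]
contact_force: [1.4, 2.2, 6.5]
width: 0.0126
gripper_force: 40.3
```

```bash
python3 av.py
```

```text
[0.73 1.78 6.08] [ 0.53419 -0.04001  0.15614] 17.35
```

Call:
apply_moves(deltas=[8,0,0,-0.3,0,8,0,0,-0.4,0,8,0,-0.7,-0.4,0.4,8,0,-1.3,-0.4,0.8,8,0,-2,-0.4,1.2,8,0,-2.7,-0.4,1.6,8,0,-3.3,-0.4,2,8,0,-3.3,-0.4,2])

```text
clock: 18.02
position: [0.5308, -0.0404, 0.1564]
ee_rot: [0.0, 0.671, 0.742, 0.001]
contact_force: [0.6, 2.1, 6.1]
width: 0.0127
gripper_force: 40.2
```

```bash
python3 av.py
```

```text
[1.11 2.26 5.4 ] [ 0.53085 -0.04039  0.15639] 18.2167
```

Call:
apply_moves(deltas=[8,0,-0.8,0,0.5,8,0,-1.6,0,1,8,0,-2.4,0,1.5,8,0,-3.2,0,2,8,0,-3.2,0,2])

```text
clock: 18.63
position: [0.5275, -0.0406, 0.1564]
ee_rot: [0.0, 0.684, 0.73, 0.001]
contact_force: [0.8, 2.3, 6.0]
width: 0.0126
gripper_force: 40.2
```

```bash
python3 av.py
```

```text
[1.14 2.34 5.59] [ 0.52755 -0.04064  0.15634] 18.8333
```

Call:
apply_moves(deltas=[8,0,-1.9,0,1.1,8,0.1,-3.8,0,2.3,8,0.2,-5.7,0,3.4,8,0.3,-7.5,0,4.6,8,0.7,-11.3,0,6.9,8,1.2,-15,0,9.2,8,1.9,-18.7,0,11.5,8,2.7,-22.4,0,13.75,8,2.7,-22.4,0,13.75])

```text
clock: 19.58
position: [0.5037, -0.0392, 0.1562]
ee_rot: [-0.001, 0.766, 0.642, -0.0]
contact_force: [-0.6, 2.7, 6.6]
width: 0.0128
gripper_force: 40.3
```

```bash
python3 av.py; python3 -c "
from h import *
go([0,0,0],np.pi/2+.14)"
```

```text
[-0.13  2.11  5.83] [ 0.50433 -0.03932  0.15621] 19.7833
pos [ 0.5043 -0.0393  0.1562] yaw 80.02 tilt [-6.e-04  9.e-04 -1.e+00] F [-0.5   2.68  6.  ] w 0.0128 t 19.7833
delta [ -48.8 -503.4  156.6] turn -18.0
```

Call:
apply_moves(deltas=[8,0.1,-3.8,0,2.3,8,0.5,-9.4,0,5.7,8,1.5,-16.9,0,10.3,8,3.2,-24.2,0,14.9,8,5.4,-31.4,0,19.5,8,8.2,-38.5,0,24.1,8,10.7,-43.5,0,27.5,8,12.4,-46.9,0,29.8,8,12.4,-46.9,0,29.8])

```text
clock: 20.53
position: [0.4596, -0.0185, 0.1561]
ee_rot: [-0.001, 0.906, 0.424, -0.0]
contact_force: [-0.5, 2.7, 6.4]
width: 0.0128
gripper_force: 40.3
```

```bash
python3 av.py; python3 -c "
from h import *
go([0,0,0],np.pi/2+.14)"
```

```text
[-0.43  2.33  5.84] [ 0.46017 -0.01897  0.15612] 20.7333
pos [ 0.4602 -0.019   0.1561] yaw 50.25 tilt [-9.e-04  8.e-04 -1.e+00] F [-1.32  2.12  5.48] w 0.0128 t 20.7333
delta [-279.7 -365.7  156.5] turn -47.77
```

Smooth; φ ≈ 0.83. Swing a further 0.52 (to about 1.35).

Call:
apply_moves(deltas=[8,0.1,-3.8,0,2.3,8,0.5,-9.4,0,5.7,8,1.5,-16.9,0,10.3,8,3.2,-24.2,0,14.9,8,5.4,-31.4,0,19.5,8,8.2,-38.5,0,24.1,8,10.7,-43.5,0,27.5,8,12.4,-46.9,0,29.8,8,12.4,-46.9,0,29.8])

```text
clock: 21.48
position: [0.4312, 0.0211, 0.156]
ee_rot: [-0.001, 0.984, 0.177, -0.001]
contact_force: [-0.9, 2.3, 5.8]
width: 0.0126
gripper_force: 40.4
```

```bash
python3 av.py; python3 - <<'E'
from h import *
go([0,0,0],np.pi/2+.14)
b=get_image("top")["frame"][130:370,180:500][:,:,::-1]
cv2.imwrite("pics/o1.png",cv2.resize(b,(640,480)))
E
```

```text
[-1.14  2.51  5.98] [0.43142 0.02054 0.15591] 21.6833
pos [0.4314 0.0205 0.1559] yaw 20.47 tilt [-2.5e-03  7.0e-04 -1.0e+00] F [-2.31  2.8   6.13] w 0.0128 t 21.6833
delta [-411.  -131.4  157. ] turn -77.55
```

View pics/o1.png

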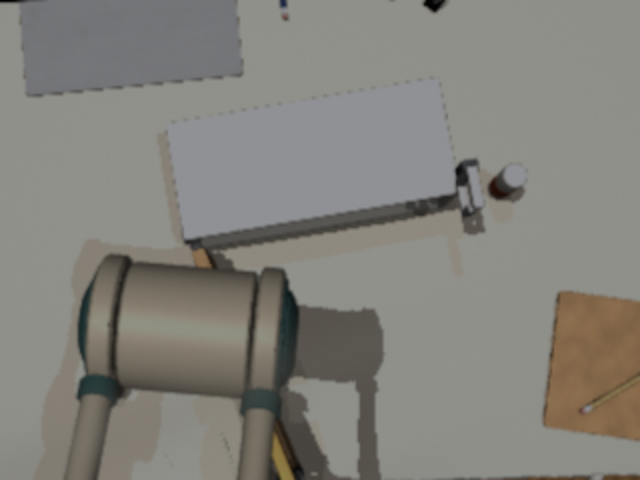

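Call:
apply_moves(deltas=[8,0,0,-1,0,8,0,0,-2.5,0,8,0,0,-4,0,8,0,0,-5.5,0,8,0,0,-7,0,8,0,0,-8.5,0,8,0,0,-10,0,8,0,0,-11.5,0,8,0,0,-13,0,8,0,0,-14,0,8,0,0,-15,0,8,0,0,-15,0])

```text
clock: 22.73
position: [0.4309, 0.0194, 0.1704]
ee_rot: [0.0, 0.984, 0.177, -0.002]
contact_force: [-5.2, -1.9, -1.4]
width: 0.0127
gripper_force: 39.7
```

```bash
python3 av.py
```

```text
[-5.68 -1.49 -0.7 ] [0.43089 0.01942 0.17035] 22.9333
```

Call:
apply_moves(deltas=[8,-0.4,0,0,0,8,-0.8,0,0,0,8,-0.8,0,0,0], squeeze=20)

```text
clock: 23.18
position: [0.4309, 0.0194, 0.1705]
ee_rot: [0.0, 0.984, 0.177, -0.001]
contact_force: [-5.8, -0.5, -1.5]
width: 0.0127
gripper_force: 39.7
```

Call:
apply_moves(deltas=[16,0,0,0,0,20,0,0,0,0,28,0,0,0,0,34,0,0,0,0,36,0,0,0,0,36,0,0,0,0,36,0,0,-15,0,36,0,0,-35,0,36,0,0,-65,0,36,0,0,-95,0,36,0,0,-110,0,36,0,0,-110,0])

```text
clock: 24.18
position: [0.4343, 0.0195, 0.2845]
ee_rot: [0.001, 0.984, 0.177, 0.004]
contact_force: [0.6, 0.2, -0.9]
width: 0.036
gripper_force: 0.0
```

Call:
apply_moves(deltas=[36,-20,10,-10,0,36,-50,25,-20,0,36,-80,40,-20,0,36,-110,60,-20,0,36,-130,80,-20,0,36,-140,90,-20,0,36,-140,90,-20,0,36,-140,90,-20,0])

```text
clock: 24.85
position: [0.3317, -0.1135, 0.2999]
ee_rot: [-0.001, 0.984, 0.176, -0.0]
contact_force: [1.2, 0.7, -0.3]
width: 0.0361
gripper_force: 0.0
```

```bash
python3 - <<'E'
from h import *
go([0,0,0],0)
a=get_image("top")["frame"][170:370,180:450][:,:,::-1]
s=get_image("scene")["frame"][120:380,170:430][:,:,::-1]
cv2.imwrite("pics/end.png",np.hstack([cv2.resize(a,(400,400)),cv2.resize(s,(400,400))]))
E
```

```text
pos [ 0.3317 -0.1135  0.2999] yaw 20.28 tilt [-9.0e-04  1.3e-03 -1.0e+00] F [ 1.21  0.73 -0.28] w 0.0361 t 24.85
delta [-271.7 -221.   300.4] turn 20.28
```

View pics/end.png

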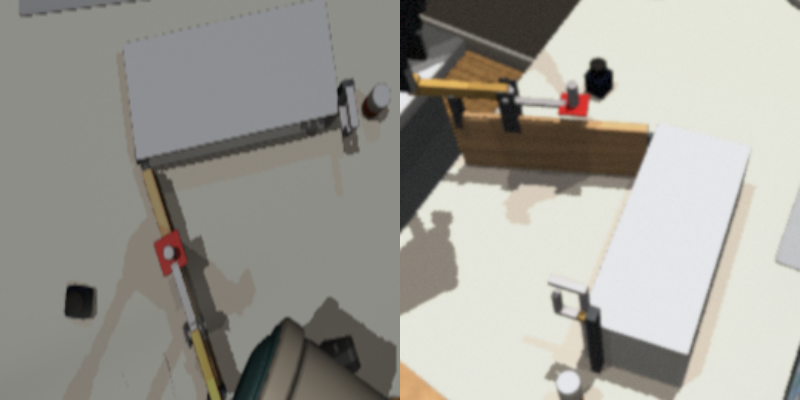

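```bash
python3 -c "
from h import *
print(sign_off())"
```

```text
the job is handed in; nothing more can be done
None
```

The locker door is open to about 1.35 rad (77°), the lever is let go with the bar back down, and the gripper is clear; I handed the job in at about 25 s and got no verdict back.

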